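# Prime the basement transfer pump

## Task

Get the transfer pump ready and start priming it: slip the swan-neck spout's socket down over the pump's upright outlet until it sits fully home on the shoulder, with its mouth over the catch tub, and leave the switch off until that is done. Then turn the rotary switch on the pump's box clockwise, past its first two clicks to the third position against the end stop, which springs back if let go, and keep hold of it there: the job finishes while you are holding the switch at the third position. Do not disturb the tub or the things lying on the bench.

Things in the scene. Friction and masses are not known exactly. Their poses are not given: they have to be found in the camera images.
- pump: A fixed electric transfer pump, 112 mm (x) by 360 mm (y) with pipework; origin on the bench under it, z up. Blue motor along its y, dark cast wet end towards +y with the upright brass outlet on top at (0, 90 mm), grey switch box 72 mm square on the motor at (0, -90 mm), its top 175 mm up. A copper pipe at the +y end and a thin conduit at the -y end run down to the bench.
- outlet_shoulder (a point): The foot of the outlet spigot: centre of the flat shoulder (54 mm across, 155 mm above the bench) on which the spout's socket must come to rest. Axes as the pump's; the spigot points straight up.
- outlet_top (a point): Centre of the top of the outlet spigot, 40 mm above the shoulder (195 mm above the bench). The spigot is a round brass stub 32 mm across, its upper 6 mm tapered to 22 mm.
- spout: The loose swan-neck spout, about 0.32 kg, standing upright on the bench at the left. Origin: centre of the socket's underside; z up the socket's axis, x the way the neck leans out. Brass socket 44 mm across, 62 mm high, open below with a bore 35 mm across, 46 mm deep. The white pipe, 28 mm thick, rises on that axis to 102 mm, bends over to x (top at 139 mm) and turns down to the mouth.
- spout_mouth (a point): Centre of the spout's open end, which faces down: x 125 mm, height 75 mm above the spout's origin.
- tub: The loose black open catch tub, 0.8 kg, standing on the bench on the pump's +x side next to the outlet. Origin at the centre of its underside, outside 220 mm (x) by 180 mm (y), with a lip 6 mm wider all round, 100 mm high, walls 5 mm.
- dial (a joint): The rotary switch's angle in rad: 0 off, growing as it turns clockwise seen from above. It clicks at 0.44 and 0.87 and stays there (0.08 N m to leave a click). The third position, from 1.2 to the hard stop at 1.32, lies past one more click against a return spring (0.2 to 0.27 N m, from 0.93 on): let go, it springs back to the second.
- dial_bar: The switch's black grip bar, which turns with it: 48 mm long (x, pointer end with white mark at +x), 12 mm wide (y), 26 mm tall; origin on the turning axis at its underside, 184 mm above the bench (top at 210 mm). It stands on a round skirt 52 mm across. At off its x axis stands 0.65 rad anticlockwise of the pump's x axis.
- dial_grip (a point): The point to grip the bar: on the turning axis, 15 mm above the bar's underside (199 mm above the bench), axes as the bar's; grip across y.
- wrench: Bystander: a loose steel wrench 200 mm long lying on the bench on the far right; origin at its underside.
- primer_can: Bystander: a can 68 mm across and 110 mm tall standing on the bench on the right, beyond the pump; origin at the centre of its underside.
- seal_tape: Bystander: a grey roll of sealing tape lying flat, 60 mm across, 22 mm high, on the bench left of the robot's middle line; origin at the centre of its underside.
- spout_grip (a point): The point to grip the spout from above: on the axis of its upright pipe (28 mm thick), 92 mm above the spout's origin, axes as the spout's, one finger on either side in y. On the outlet the socket has 1.5 mm play all round, slides down freely and can be turned.
There are look-alikes about, which are no part of the job. There is more than one size of the spout; the one meant has the size given above.

How it is judged (in metres and radians):
On the way, in this order (a step that is already met when the one before it is completed fails the run):
1. the spout is fully home on the outlet with its mouth over the tub (z of spout in the frame of outlet_shoulder below 0.004 m and horizontal distance between spout and outlet_shoulder below 0.005 m and angle between spout's own z axis and vertical below 0.08 rad and x of spout_mouth in the frame of tub between -0.105 and 0.105 m and y of spout_mouth in the frame of tub between -0.085 and 0.085 m), for 0.2 s.
2. the switch is at its third position, held by the robot (value of joint dial above 1.2 rad and contact force between the fingers and dial_bar above 1 N), for 0.3 s.
At the end, for the whole second after the job is handed in: The spout's socket rests on the outlet's shoulder (within 4 mm in height and 5 mm sideways, leaning less than 0.08 rad) with its mouth inside the tub's opening seen from above, and the robot holds the switch still at its third position (past 1.2 rad, touching its bar with more than 1 N) (all of step 1 and all of step 2 and velocity of joint dial between -0.2 and 0.2 rad/s); the arm keeps its last pose, push and grip.
It fails at once if the switch is turned from off before the spout is home on the outlet (value of joint dial above 0.25 rad and not (z of spout in the frame of outlet_shoulder below 0.004 m and horizontal distance between spout and outlet_shoulder below 0.005 m and angle between spout's own z axis and vertical below 0.08 rad)).
It fails at once if the tub is pushed away (50 mm) (distance of tub from where it was at the start of the episode above 0.05 m).
It fails at once if the wrench is disturbed (40 mm) (distance of wrench from where it was at the start of the episode above 0.04 m).
It fails at once if the can is disturbed (40 mm) (distance of primer_can from where it was at the start of the episode above 0.04 m).
It fails at once if the tape roll is disturbed (40 mm) (distance of seal_tape from where it was at the start of the episode above 0.04 m).
It also fails if it takes over 61 s, if anything falls off the work surface, if the arm or the gripper's body presses on something with over 40 N, if the wrist force passes 120 N, or if a joint passes its speed limit or range.

## Robot

A 6-joint arm with a two-finger parallel gripper is mounted at the origin on the work surface. World frame = base frame: x ahead of the robot, y to its left, z up, the work surface at z = 0. Lengths are in m, angles in degrees, forces in N, time in s.
With the tool pointing down it reaches from about 0.4 to 0.825 m from the base axis. Payload 7 kg.
Tool frame: the origin (TCP) lies midway between the tips of the shut fingers; the grasp point (between the pads) lies 19 mm behind it; z points along the fingers, y is the line along which they close (so a half turn about z gives the same grasp; the last joint's range is limited). The gripper opens to 88 mm and grips with 3 to 60 N. Pads are 19 mm wide; open, the fingers measure 130 mm over their backs; the gripper's body (78 mm by 193 mm) begins 47 mm behind the grasp point.
Start: joints at [81.652, 20.546, 0.682, 0, -70.136, -16.507], TCP at [0.284, 0.612, 0.227] pointing down, gripper open.
Joint ranges: [-176.03, 176.03], [-82.01, 121.73], [-58.28, 71.71], [-173.87, 95.51], [-174.79, -0.11], [-173.66, 173.66]. Speed limits (degrees/s): [136.94, 136.94, 172.46, 180, 180, 180].

## Interface

Orientations are given as [roll, pitch, yaw] about the fixed x, y, z axes, in that order (R = Rz(yaw) Ry(pitch) Rx(roll)).
In Python, from plant import ctrl gives the robot as it stands. The module is installed in compiled form; this text tells all that it offers.
- The arm moves only by the tool send_rows, never from a script. Its argument "plan" is a list that holds one entry, the list of rows, each a list of 6 numbers: the shift along the tool's x, y, z in normalised numbers (1 is 100 cm), then the turn, a rotation vector about the tool's x, y, z in shares of pi rad (1.0 is pi rad). A call has 1 to 8 rows; each row is the pose to reach, as a shift and turn from the pose commanded when the call began, along the tool's axes at that moment; what a row does not reach only later rows make up. A row lasts 1/12 s, in which the tool goes at most 41.7 mm and 7.16 degrees, less where a joint would pass 70% of its speed; a pose out of reach is approached as far as the arm can. A call with a gripper value outside its range is refused whole. "fingers" is the opening, from 0 (shut) to 1 (fully open), set as the call begins (left out, the last holds). The fingers move at their own pace and stop on an object; the grip force is fixed at half the most. Time passes only in rows, so rows that repeat a pose let the fingers close. It gives the time, the measured TCP pose, the force, the opening and the grip force at its end, in the units of the state.
- ctrl.get_obs(): the state, without advancing time (a new reading comes with each control period).
- ctrl.snapshot(name): name is "scene" or "top" or "wrist"; returns a dict with "img" (384x512x3 uint8, red, green, blue), "K" (3x3 intrinsics, pixels), "pose" (4x4, takes a point from camera to world coordinates). Camera axes: x right, y down, z forward; pixel columns grow to the right and rows downward; lengths in m; the calibration is good to about 2 mm. A picture is of the moment at which its call begins. There is no depth.
- ctrl.close_job(): hands the job in; it is judged then, once.
The state is a dict: "clock": time; "joint_pos": joint angles; "qvel": joint speeds; "tau": joint torques, N m; "tool_pos": TCP position; "orientation": TCP orientation; "force": force on the tool from outside, world axes, zero at the start; "moment": the same for the moment, N m; "opening": finger opening in m; "gripper_force": force on a finger pad.
Only numpy, scipy, OpenCV 4.12 (cv2) and the standard library are available. Lean on these libraries where they do the work, as an engineer would, in place of code of your own. Each camera call takes 0.05 s, during which the arm holds its last target. There are 200 camera calls.

## Working session

There is one attempt and no reset: what is moved stays moved. The work goes in short steps, Python scripts to look and compute and a tool call to move; the robot and the scene stay as the last step left them, time stands still between calls to the robot, and variables do not carry over. Pictures are saved under pics/ and viewed, at most 11 in all, crops included, and the job is handed in when it is done.

Besides the shell and the picture viewer there is one more tool, called as name([rows], argument=value, ...), one row to a line, values as JSON. send_rows: Moves the arm, as the interface text tells. Its arguments: {"type":"object","properties":{"plan":{"type":"array","items":{"type":"array","items":{"type":"array","items":{"type":"number"}}}},"fingers":{"type":"number"}},"required":["plan"]}

```bash
mkdir -p pics
cat > h.py <<'E'
import numpy as np, cv2
from plant import ctrl
from scipy.spatial.transform import Rotation as R
def snap(n,f=None):
    s=ctrl.snapshot(n)
    if f: cv2.imwrite('pics/'+f,cv2.cvtColor(s['img'],cv2.COLOR_RGB2BGR))
    return s
def ray(s,u,v):
    d=s['pose'][:3,:3]@np.linalg.inv(s['K'])@np.array([u,v,1.]); return s['pose'][:3,3],d
def onplane(s,u,v,z):
    o,d=ray(s,u,v); return o+d*(z-o[2])/d[2]
def proj(s,p):
    c=s['pose'][:3,:3].T@(np.array(p)-s['pose'][:3,3]); q=s['K']@c; return q[:2]/q[2]
def tri(s1,p1,s2,p2):
    o1,d1=ray(s1,*p1);o2,d2=ray(s2,*p2)
    t=np.linalg.lstsq(np.c_[d1,-d2],o2-o1,rcond=None)[0]
    a=o1+t[0]*d1;b=o2+t[1]*d2; return (a+b)/2,np.linalg.norm(a-b)
def mv(p,yaw):
    """shift (cm, tool axes) and turn about tool z (deg) to world p, tool down at yaw"""
    o=ctrl.get_obs(); r=R.from_euler('xyz',o['orientation'],degrees=True)
    t=R.from_euler('xyz',[180,0,yaw],degrees=True)
    return (r.inv().apply(np.array(p)-o['tool_pos'])*100).round(2),(r.inv()*t).as_rotvec(degrees=True).round(2)
E
python3 - <<'E'
from h import *
import pickle
a=snap('scene','scene.png');b=snap('top','top.png');c=snap('wrist','wrist.png')
pickle.dump((a,b,c),open('s.pkl','wb'))
o=ctrl.get_obs();print(o)
for s in(a,b,c):print(s['K'][0,0],s['pose'].round(3))
E
```

```text
{'clock': 0.15, 'joint_pos': array([ 8.16531135e+01,  2.05811258e+01,  6.46529700e-01, -1.41391011e-02,
       -7.01352224e+01, -1.65081237e+01]), 'qvel': array([-0.03685888, -0.13815478,  0.15789618,  0.09280158, -0.00147713,
        0.03740926]), 'tau': array([ 1.52718303e-04, -5.83275032e+01,  2.93294746e+01,  7.00110912e+00,
        8.83257191e-03, -1.01711305e-04]), 'tool_pos': array([0.28357886, 0.61214611, 0.22585476]), 'orientation': array([ 1.79929282e+02, -7.09515005e-03, -2.48598184e+01]), 'force': array([ 0.12041086, -0.04356668, -0.24392271]), 'moment': array([ 0.03532065, -0.01436234,  0.02217716]), 'gripper_force': 0.0, 'opening': 0.08764064666692999}
414.20163864224196 [[-7.760e-01  5.270e-01 -3.470e-01  9.650e-01]
 [ 6.310e-01  6.470e-01 -4.280e-01  5.180e-01]
 [-1.000e-03 -5.510e-01 -8.350e-01  1.153e+00]
 [ 0.000e+00  0.000e+00  0.000e+00  1.000e+00]]
370.48675816332843 [[-0.068 -0.973  0.221  0.317]
 [-0.998  0.068 -0.011  0.017]
 [-0.005 -0.222 -0.975  1.237]
 [ 0.     0.     0.     1.   ]]
334.1630994840907 [[-0.421 -0.865 -0.272  0.357]
 [-0.907  0.402  0.125  0.579]
 [ 0.001  0.299 -0.954  0.383]
 [ 0.     0.     0.     1.   ]]
```

View pics/scene.png

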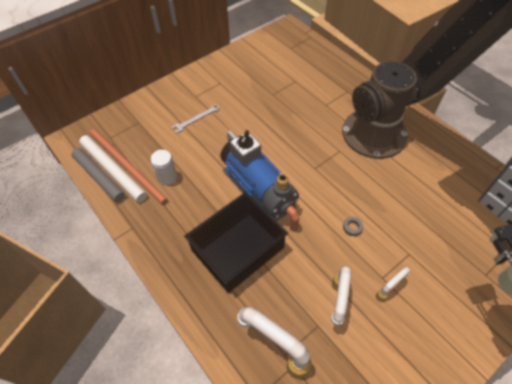

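View pics/top.png

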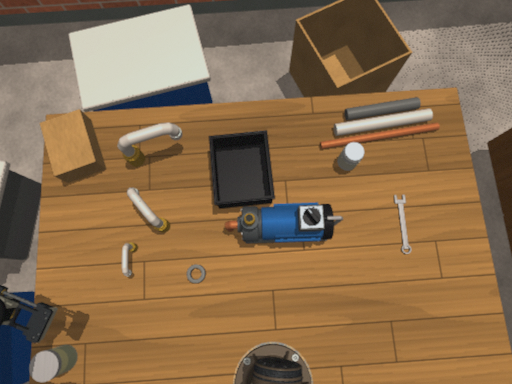

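Run:
```python
from h import *
a=cv2.imread('pics/scene.png');b=cv2.imread('pics/top.png');c=cv2.imread('pics/wrist.png')
A=cv2.resize(a[255:384,225:420],(780,516)[0:2],interpolation=cv2.INTER_CUBIC)[:, :]
A=cv2.resize(a[255:384,225:420],(440,291),interpolation=cv2.INTER_CUBIC)
B=cv2.resize(b[110:290,110:215],(340,583),interpolation=cv2.INTER_CUBIC)
C=cv2.resize(c,(388,291))
C=cv2.resize(c,(440,291))
cv2.imwrite('pics/crop1.png',np.hstack([np.vstack([A,C]),B[:582]]))
```

```text
(no output)
```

View pics/crop1.png

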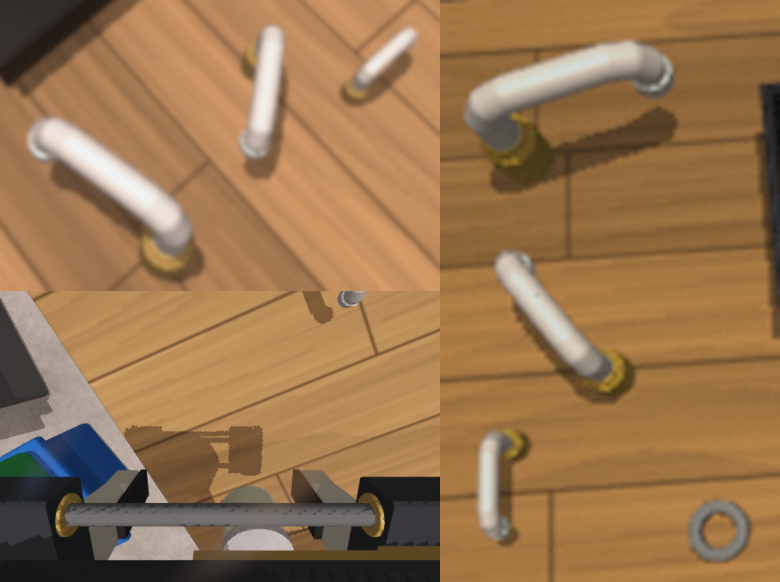

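Run:
```python
from h import *
import pickle
a,b,c=pickle.load(open('s.pkl','rb'))
def white(s,box):
    h=cv2.cvtColor(s['img'],cv2.COLOR_RGB2HSV);m=((h[...,1]<50)&(h[...,2]>130)).astype(np.uint8)
    k=np.zeros_like(m);x0,y0,x1,y1=box;k[y0:y1,x0:x1]=m[y0:y1,x0:x1];return k
def brass(s,box):
    h=cv2.cvtColor(s['img'],cv2.COLOR_RGB2HSV);m=((h[...,0]>19)&(h[...,0]<32)&(h[...,1]>150)).astype(np.uint8)
    k=np.zeros_like(m);x0,y0,x1,y1=box;k[y0:y1,x0:x1]=m[y0:y1,x0:x1];return k
bt={'A':(112,115,190,170),'B':(120,182,180,240),'C':(115,238,142,285)}
bs={'A':(230,300,320,384),'B':(325,258,360,335),'C':(370,258,418,305)}
for n in 'ABC':
  for s,bx in((b,bt[n]),(a,bs[n])):
    w=white(s,bx);q=cv2.findNonZero(w);r=cv2.minAreaRect(q);bb=cv2.findNonZero(brass(s,bx))
    print(n,len(q),np.round(r[0],1),np.round(r[1],1),round(r[2]),'ends',np.round(cv2.boxPoints(r)).tolist(),'brass',None if bb is None else (len(bb),bb.reshape(-1,2).mean(0).round(1),cv2.boundingRect(bb)))
# axis check from top, base z=0/62 and mouth z=75
for n,so,mo in(('A',(137,154),(174.5,133)),('B',(163,224.5),(135,191.5)),('C',(130.5,246.5),(127,274))):
  p=onplane(b,*so,.055);m=onplane(b,*mo,.08);print(n,p.round(3),m.round(3),np.linalg.norm(p-m)*1000,np.hypot(*p[:2]))
```

```text
A 592 [148.7 133.7] [16.  64.6] 80 ends [[115.0, 131.0], [179.0, 120.0], [182.0, 136.0], [118.0, 147.0]] brass (190, array([135.6, 157.6]), (124, 146, 21, 21))
A 1288 [274.5 334.5] [83.5 20.2] 34 ends [[234.0, 320.0], [245.0, 303.0], [315.0, 349.0], [304.0, 366.0]] brass None
B 372 [142.5 206.4] [45.6 10.4] 54 ends [[125.0, 191.0], [133.0, 185.0], [160.0, 222.0], [152.0, 228.0]] brass (91, array([163.7, 225.8]), (155, 218, 15, 14))
B 581 [341.7 295.6] [12.  57.9] 10 ends [[331.0, 323.0], [341.0, 266.0], [353.0, 268.0], [343.0, 325.0]] brass None
C 167 [125.2 259.6] [31.1  7.6] 86 ends [[120.0, 244.0], [128.0, 244.0], [130.0, 275.0], [122.0, 275.0]] brass (38, array([133.4, 247.2]), (129, 243, 9, 9))
C 197 [395.1 279.6] [ 6.3 33.3] 48 ends [[381.0, 288.0], [405.0, 266.0], [410.0, 271.0], [385.0, 293.0]] brass None
A [0.751 0.4   0.055] [0.807 0.267 0.08 ] 145.99782100013448 0.8508913569725898
B [0.506 0.315 0.055] [0.616 0.397 0.08 ] 138.89454689157384 0.596484391137849
C [0.443 0.419 0.055] [0.357 0.421 0.08 ] 89.29176054831396 0.6098891746195169
```

Run:
```python
from h import *
import pickle
a,b,c=pickle.load(open('s.pkl','rb'))
# pipe top run direction, z=.125
p=onplane(b,156,225,.125);m=onplane(b,129,188,.125);d=m-p;print('pipe',p.round(3),m.round(3),np.degrees(np.arctan2(d[1],d[0])))
# scene check
for q in((.506,.315,0),(.506,.315,.055),(.606,.39,.075)):print(proj(a,q).round(1),proj(b,q).round(1))
print('outlet',onplane(b,250,218,.195).round(3),'dial',onplane(b,312,215,.21).round(3))
for q in((212,136),(268,132),(273,205),(216,208)):print('tub',onplane(b,*q,.1).round(3))
print(mv((.500,.312,.26),37))
B=cv2.imread('pics/top.png')[125:250,200:345];A=cv2.imread('pics/scene.png')[130:290,185:305]
cv2.imwrite('pics/crop2.png',np.hstack([cv2.resize(B,(464,400),interpolation=cv2.INTER_CUBIC),cv2.resize(A,(300,400),interpolation=cv2.INTER_CUBIC)]))
```

```text
pipe [0.495 0.319 0.125] [0.616 0.401 0.125] 34.26526084531676
[336.6 279.5] [167.2 226.9]
[339.7 272.2] [163.1 224.6]
[334.4 313.2] [137.8 194.6]
outlet [0.485 0.033 0.195] dial [ 0.48  -0.142  0.21 ]
tub [0.779 0.141 0.1  ]
tub [ 0.78  -0.043  0.1  ]
tub [ 0.537 -0.04   0.1  ]
tub [0.54  0.138 0.1  ]
(array([32.26, 18.14, -3.39]), array([ 7.000e-02,  3.000e-02, -6.186e+01]))
```

View pics/crop2.png

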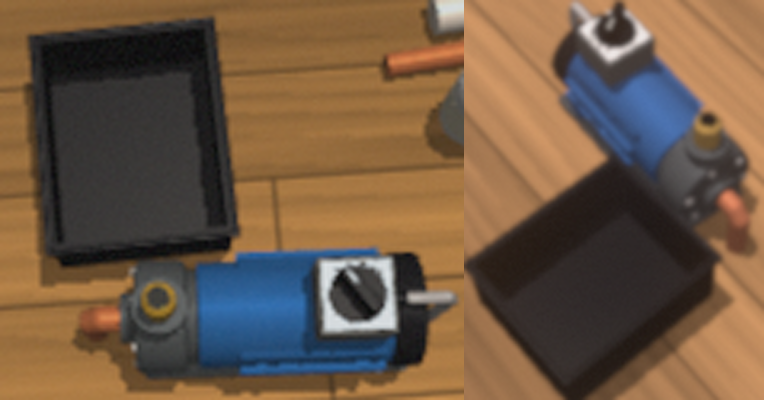

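The rows are not in the units I measure in: shifts go in shares of 100 cm and turns go in shares of pi rad. I convert before sending: 24.5 cm is 0.245, 21.5 cm is 0.215, -49 degrees is -0.2722.

send_rows([
  [[0.01,0.006,0,0,0,-0.0111],[0.04,0.023,-0.005,0,0,-0.0444],[0.075,0.042,-0.01,0,0,-0.0833],[0.11,0.062,-0.015,0,0,-0.1222],[0.145,0.082,-0.02,0,0,-0.1611],[0.18,0.101,-0.025,0,0,-0.2],[0.215,0.121,-0.03,0,0,-0.2389],[0.245,0.138,-0.034,0,0,-0.2722]],
], fingers=1)

```text
clock: 0.82
tool_pos: [0.4489, 0.3821, 0.261]
orientation: [180.0, -0.0, 24.5]
force: [1.1, 0.8, -0.8]
opening: 0.0876
gripper_force: 0.0
```

```bash
python3 -c "
from h import *
print(mv((.500,.312,.26),37), ctrl.get_obs()['joint_pos'])"
```

```text
(array([1.74, 8.49, 0.1 ]), array([  0.  ,  -0.  , -12.51])) [ 5.93906291e+01  1.13696846e+01 -7.45560225e+00  4.60279113e-03
 -7.11725657e+01  5.50995608e+01]
```

Scaled: 8.3 cm is 0.083, 1.1 cm is 0.011, -12.5 degrees is -0.0694.

send_rows([
  [[0.006,0.025,0,0,0,-0.0222],[0.011,0.052,0,0,0,-0.0444],[0.015,0.074,0,0,0,-0.0611],[0.017,0.083,0,0,0,-0.0694],[0.017,0.083,0,0,0,-0.0694],[0.017,0.083,0,0,0,-0.0694]],
])

```text
clock: 1.32
tool_pos: [0.4976, 0.315, 0.2603]
orientation: [-180.0, 0.0, 36.5]
force: [0.7, 0.3, -0.1]
opening: 0.0878
gripper_force: 0.0
```

Run:
```python
from h import *
import pickle
s=snap('wrist','w2.png');o=ctrl.get_obs();print(o['tool_pos'],o['orientation'])
pickle.dump(s,open('w2.pkl','wb'))
for q in((.506,.315,0),(.506,.315,.062),(.606,.39,.075),(.506,.315,.092)):print(proj(s,q).round(1))
```

```text
[0.49735604 0.31552453 0.26035047] [-1.79994845e+02  1.84044614e-02  3.65664153e+01]
[260.2 152. ]
[260.9 162.2]
[260.8  33.3]
[261.3 168.5]
```

View pics/w2.png

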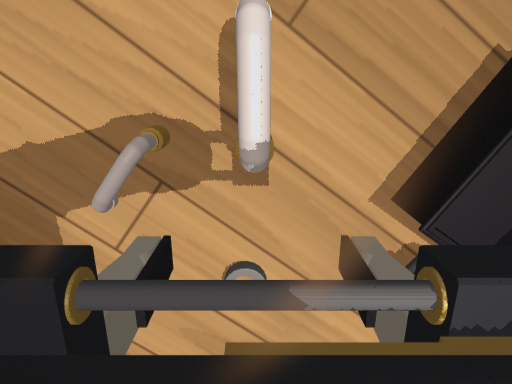

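Run:
```python
from h import *
import pickle
s=pickle.load(open('w2.pkl','rb'));h=cv2.cvtColor(s['img'],cv2.COLOR_RGB2HSV)
w=(h[...,1]<60)&(h[...,2]>100)
P=[]
for r in range(25,136,10):
    c=np.where(w[r,225:290])[0]+225;P.append(((c.min()+c.max())/2,r,c.max()-c.min()+1))
print(P)
q=np.array([onplane(s,p[0],p[1],.125)[:2] for p in P]);vx,vy,x0,y0=cv2.fitLine(q.astype(np.float32),cv2.DIST_L2,0,.01,.01).ravel()
print('yaw',np.degrees(np.arctan2(vy,vx)),'line pt',x0,y0, 'width mm',[np.linalg.norm(onplane(s,p[0]-p[2]/2,p[1],.125)-onplane(s,p[0]+p[2]/2,p[1],.125)).round(4) for p in P[::4]])
n=np.array([-vy,vx]);print('lateral of tcp and (.506,.315)',n@(ctrl.get_obs()['tool_pos'][:2]-[x0,y0]),n@(np.array([.506,.315])-[x0,y0]))
b=((h[...,0]>18)&(h[...,0]<32)&(h[...,1]>140)).astype(np.uint8)
for r in range(130,176,3):
    c=np.where(b[r,215:300])[0]+215; c2=np.where(w[r,215:300])[0]+215
    print(r,c.tolist() if len(c)<12 else (c.min(),c.max()),(c2.min(),c2.max()) if len(c2) else '')
cv2.imwrite('pics/c3.png',cv2.resize(cv2.cvtColor(s['img'],cv2.COLOR_RGB2BGR)[120:190,210:310],(700,490),interpolation=cv2.INTER_CUBIC))
```

```text
[(np.float64(252.5), 25, np.int64(34)), (np.float64(252.5), 35, np.int64(34)), (np.float64(252.5), 45, np.int64(34)), (np.float64(253.0), 55, np.int64(33)), (np.float64(253.0), 65, np.int64(33)), (np.float64(253.0), 75, np.int64(33)), (np.float64(253.0), 85, np.int64(33)), (np.float64(253.5), 95, np.int64(32)), (np.float64(253.5), 105, np.int64(32)), (np.float64(253.5), 115, np.int64(32)), (np.float64(253.5), 125, np.int64(32)), (np.float64(253.5), 135, np.int64(32))]
yaw 37.001133 line pt 0.56709886 0.36982453 width mm [np.float64(0.0269), np.float64(0.027), np.float64(0.0271)]
lateral of tcp and (.506,.315) -0.0013918792313990234 -0.007012984563361672
130 [] (np.int64(238), np.int64(269))
133 [] (np.int64(238), np.int64(269))
136 [] (np.int64(238), np.int64(269))
139 [270, 271] (np.int64(239), np.int64(269))
142 [236, 237, 270, 271, 272] (np.int64(239), np.int64(269))
145 [236, 237, 270, 271, 272, 273] (np.int64(239), np.int64(269))
148 [235, 236, 237, 238, 270, 271, 272, 273] (np.int64(239), np.int64(269))
151 [236, 237, 238, 270, 271, 272, 273] (np.int64(239), np.int64(269))
154 [237, 238, 270, 271, 272] (np.int64(240), np.int64(268))
157 [238, 270, 271] (np.int64(240), np.int64(268))
160 [269] (np.int64(241), np.int64(268))
163 [] (np.int64(241), np.int64(267))
166 [] (np.int64(243), np.int64(265))
169 [] (np.int64(246), np.int64(263))
172 [] (np.int64(252), np.int64(256))
175 []
```

View pics/c3.png

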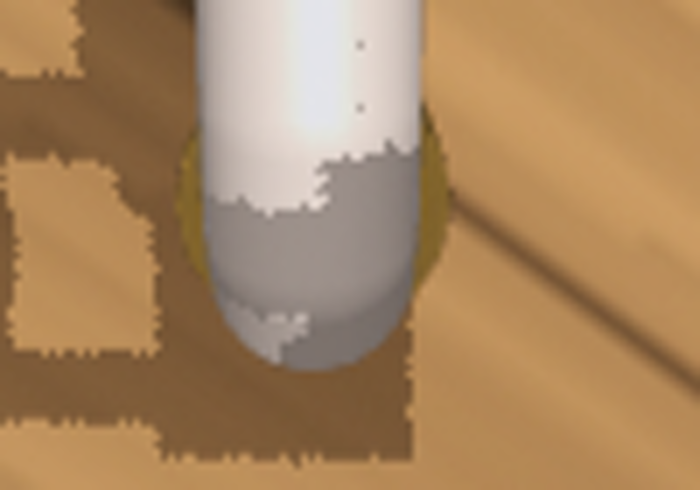

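Run:
```python
from h import *
import pickle
s=pickle.load(open('w2.pkl','rb'))
for z in(.03,.062):print(onplane(s,254.2,148.5,z).round(4))
e=onplane(s,254,173,.104);u=np.array([np.cos(np.radians(37)),np.sin(np.radians(37))]);print((e[:2]+.014*u).round(4))
t=np.array([.567099,.369825]);
for p in(onplane(s,254.2,148.5,.05)[:2],e[:2]+.014*u):
    q=t+u*((p-t)@u);print('on line',q.round(4),mv((*q,.082),37))
```

```text
[0.5093 0.3266 0.03  ]
[0.5137 0.3297 0.062 ]
[0.5115 0.3282]
on line [0.5121 0.3284] (array([ 1.96, -0.15, 17.83]), array([-0.01,  0.02, -0.43]))
on line [0.5117 0.328 ] (array([ 1.9 , -0.15, 17.83]), array([-0.01,  0.02, -0.43]))
```

Scaled: 18.2 cm is 0.182, 1.9 cm is 0.019, -0.4 degrees is -0.0022.

send_rows([
  [[0.019,-0.0015,0.01,0,0,-0.0022],[0.019,-0.0015,0.04,0,0,-0.0022],[0.019,-0.0015,0.075,0,0,-0.0022],[0.019,-0.0015,0.11,0,0,-0.0022],[0.019,-0.0015,0.14,0,0,-0.0022],[0.019,-0.0015,0.165,0,0,-0.0022],[0.019,-0.0015,0.18,0,0,-0.0022],[0.019,-0.0015,0.182,0,0,-0.0022]],
])

```text
clock: 2.03
tool_pos: [0.5096, 0.3274, 0.0749]
orientation: [180.0, 0.3, 37.1]
force: [-0.4, -0.0, -0.0]
opening: 0.0877
gripper_force: 0.0
```

send_rows([
  [[0,0,0,0,0,0],[0,0,0,0,0,0],[0,0,0,0,0,0],[0,0,0,0,0,0],[0,0,0,0,0,0],[0,0,0,0,0,0],[0,0,0,0,0,0],[0,0,0,0,0,0]],
], fingers=0)

```text
clock: 2.7
tool_pos: [0.5119, 0.328, 0.0788]
orientation: [-180.0, -0.0, 37.0]
force: [-0.1, -0.1, 0.3]
opening: 0.0398
gripper_force: 0.0
```

send_rows([
  [[0,0,0,0,0,0],[0,0,0,0,0,0],[0,0,0,0,0,0],[0,0,0,0,0,0],[0,0,0,0,0,0],[0,0,0,0,0,0]],
])

```text
clock: 3.2
tool_pos: [0.5119, 0.328, 0.0786]
orientation: [180.0, 0.0, 37.0]
force: [-0.4, -0.3, 0.4]
opening: 0.0279
gripper_force: 30.0
```

Run:
```python
from h import *
import pickle
a,b,c=pickle.load(open('s.pkl','rb'))
# outlet: brass mask in initial top & scene images
for s,bx in((b,(240,205,262,228)),(a,(265,170,300,200))):
    im=s['img'];h=cv2.cvtColor(im,cv2.COLOR_RGB2HSV);x0,y0,x1,y1=bx
    m=((h[...,0]>15)&(h[...,0]<32)&(h[...,1]>110)&(h[...,2]>60)).astype(np.uint8)[y0:y1,x0:x1]
    for r in range(m.shape[0]):print(y0+r,''.join('.#'[v] for v in m[r]))
p=(249.1,218.8)
for z in(.19,.195):print(onplane(b,*p,z).round(4))
q=onplane(b,*p,.195);print(proj(a,q),proj(a,q-[0,0,.04]))
d=onplane(b,311.6,216.3,.19);print('dial skirt',d)
```

```text
205 .............#.######.
206 ##................###.
207 ##................###.
208 ...................#..
209 ......................
210 ......................
211 #.....................
212 #.....................
213 #.......####..........
214 #.....#######.........
215 ##...##....###........
216 .....##.....###.......
217 ....##.......##.......
218 ....##.......##.......
219 ....##.......##.......
220 ....###.....###.......
221 .....##########.......
222 .....#########........
223 ......#######.........
224 .......#####..........
225 ......................
226 ......................
227 ......................
170 ...................................
171 ...................................
172 ...................................
173 ...................................
174 ...................................
175 ...................................
176 ...................................
177 ..............##....#..............
178 ..............##....###............
179 .............##########............
180 .............##########............
181 .............##########............
[... 171 characters left out ...]
.......#########.............
187 ..............#######..............
188 ...............######..............
189 ...................................
190 ...................................
191 ...................................
192 ...................................
193 ...................................
194 ...................................
195 ...................................
196 ...................................
197 ...................................
198 ...................................
199 ...................................
[0.4842 0.0354 0.19  ]
[0.4834 0.0353 0.195 ]
[282.82889303 176.11796413] [282.15746698 184.06385087]
dial skirt [ 0.47900723 -0.14314967  0.19      ]
```

Scaled: -23.5 cm is -0.235, -21.5 cm is -0.215.

send_rows([
  [[0,0,-0.01,0,0,0],[0,0,-0.04,0,0,0],[0,0,-0.075,0,0,0],[0,0,-0.11,0,0,0],[0,0,-0.145,0,0,0],[0,0,-0.18,0,0,0],[0,0,-0.215,0,0,0],[0,0,-0.235,0,0,0]],
])

```text
clock: 3.87
tool_pos: [0.5123, 0.3281, 0.3186]
orientation: [-180.0, -0.3, 37.1]
force: [0.9, 0.9, -2.1]
opening: 0.0278
gripper_force: 30.0
```

```bash
python3 -c "
from h import *
o=ctrl.get_obs();print(o['opening'],o['force'],mv((.487,.135,.314),5))"
```

```text
0.027788183889203125 [ 0.90516999  0.93329577 -2.06875369] (array([-13.66,  13.89,   0.39]), array([-0.09, -0.25, 32.06]))
```

Scaled: 13.8 cm is 0.138, -13.6 cm is -0.136, 32 degrees is 0.1778.

send_rows([
  [[-0.01,0.01,0,0,0,0.0111],[-0.034,0.034,0,0,0,0.0444],[-0.06,0.06,0,0,0,0.0778],[-0.086,0.087,0,0,0,0.1111],[-0.11,0.112,0,0,0,0.1444],[-0.13,0.132,0,0,0,0.1722],[-0.136,0.138,0,0,0,0.1778],[-0.136,0.138,0,0,0,0.1778]],
])

```text
clock: 4.53
tool_pos: [0.4851, 0.1333, 0.3134]
orientation: [-180.0, 0.0, 4.8]
force: [0.6, -0.4, -3.6]
opening: 0.0278
gripper_force: 30.0
```

send_rows([
  [[0,0,0,0,0,0],[0,0,0,0,0,0],[0,0,0,0,0,0]],
])

```text
clock: 4.78
tool_pos: [0.4864, 0.1366, 0.3131]
orientation: [180.0, 0.0, 5.1]
force: [0.5, 0.7, -3.4]
opening: 0.0277
gripper_force: 30.0
```

Run:
```python
from h import *
import pickle
s=snap('wrist','w4.png');o=ctrl.get_obs();print(o['tool_pos'],o['orientation'],o['opening'])
pickle.dump(s,open('w4.pkl','wb'))
print(proj(s,(.487,.035,.195)))
```

```text
[0.48639247 0.13667762 0.31309269] [1.79982689e+02 4.72824725e-02 5.11754380e+00] 0.02753826206331885
[373.57104381 198.01697283]
```

View pics/w4.png

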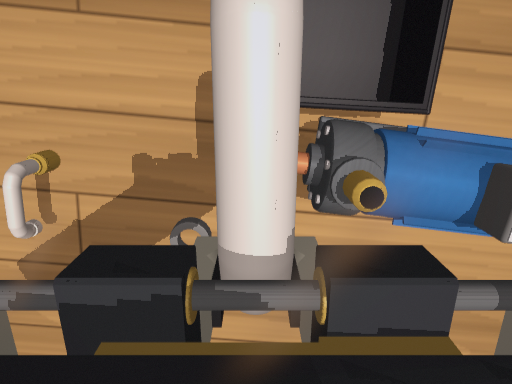

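Run:
```python
from h import *
import pickle
s=pickle.load(open('w4.pkl','rb'));im=s['img'];h=cv2.cvtColor(im,cv2.COLOR_RGB2HSV)
m=((h[...,0]>12)&(h[...,0]<32)&(h[...,1]>90)&(h[...,2]>50)).astype(np.uint8)
x0,y0,x1,y1=338,165,392,215
for r in range(y0,y1,1):print(r,''.join('#' if m[r,c] else ('o' if h[r,c,2]<45 else '.') for c in range(x0,x1)))
for uv in((371,197),(373,197)):
  for z in(.189,.195):print(uv,z,onplane(s,*uv,z).round(4))
```

```text
165 ......................................................
166 o.....................................................
167 ......................................................
168 ......................................................
169 ......................................................
170 ....................#.####............................
171 ...............#############..........................
172 ..............#################.......................
173 ............#####################.....................
174 ...........#######################....................
175 ..........#########################...................
176 .........###########################..................
177 ........##############################................
178 .......################################...............
179 .......##################################.............
180 ......####################################............
181 ......#####################################...........
182 ......######################################..........
183 .....#############################
[... 1309 characters left out ...]
.........
206 .................##########.............###...........
207 ..................##########...........####...........
208 ...................##############..######.............
209 ....................###################...............
210 ......................###############.................
211 .........................#########....................
212 .....................###..............................
213 ...................######.............................
214 .................###########..........................
(371, 197) 0.189 [0.486  0.0351 0.189 ]
(371, 197) 0.195 [0.4877 0.0374 0.195 ]
(373, 197) 0.189 [0.4861 0.0333 0.189 ]
(373, 197) 0.195 [0.4879 0.0357 0.195 ]
```

```bash
python3 -c "
from h import *
print(mv((.4876,.0364,.285),5))"
```

```text
(array([-0.77, 10.  ,  2.81]), array([0.02, 0.05, 0.12]))
```

Scaled: 10 cm is 0.1, 9 cm is 0.09.

send_rows([
  [[-0.001,0.01,0,0,0,0],[-0.003,0.035,0,0,0,0],[-0.005,0.065,0,0,0,0],[-0.007,0.09,0,0,0,0],[-0.0075,0.1,0,0,0,0],[-0.0075,0.1,0.01,0,0,0],[-0.0075,0.1,0.02,0,0,0],[-0.0075,0.1,0.025,0,0,0]],
])

```text
clock: 5.5
tool_pos: [0.487, 0.0361, 0.2864]
orientation: [-180.0, 0.1, 5.0]
force: [0.3, -0.8, -4.0]
opening: 0.0279
gripper_force: 30.0
```

send_rows([
  [[0,0,0,0,0,0],[0,0,0,0,0,0],[0,0,0,0,0,0]],
])

```text
clock: 5.75
tool_pos: [0.488, 0.0363, 0.2887]
orientation: [180.0, -0.0, 5.1]
force: [-0.1, -0.4, -2.7]
opening: 0.0277
gripper_force: 30.0
```

Run:
```python
from h import *
import pickle
o=ctrl.get_obs();print(mv((.4876,.0364,.285),5),o['force'],o['tool_pos'])
a=snap('scene');b=snap('top');pickle.dump((a,b),open('s5.pkl','wb'))
A=cv2.cvtColor(a['img'],4)[110:240,210:340];B=cv2.cvtColor(b['img'],4)[140:260,190:310]
cv2.imwrite('pics/c5.png',np.hstack([cv2.resize(A,(400,400),interpolation=2),cv2.resize(B,(400,400),interpolation=2)]))
print(proj(a,(.4876,.0364,.195)),proj(b,(.4876,.0364,.195)))
```

```text
(array([-0.04, -0.02,  0.37]), array([ 0.01, -0.  ,  0.11])) [-0.07413837 -0.43623969 -2.67809499] [0.48798794 0.03628295 0.28866896]
[281.94273316 177.12884267] [248.63317357 217.35245297]
```

View pics/c5.png

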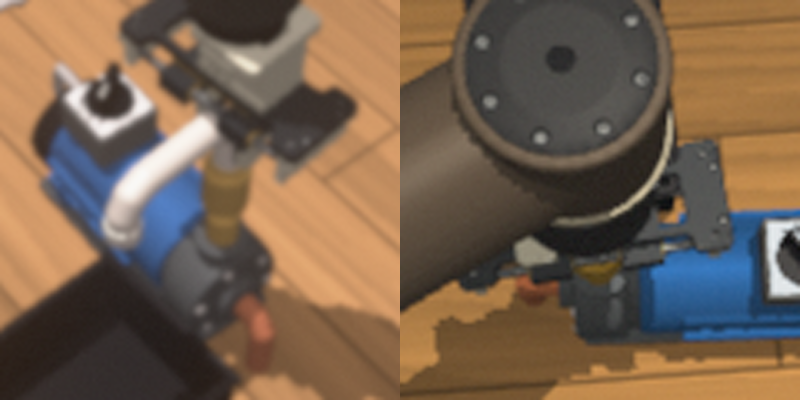

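Scaled: 2.5 cm is 0.025, 2.2 cm is 0.022.

send_rows([
  [[0,0,0.005,0,0,0],[0,0,0.01,0,0,0],[0,0,0.013,0,0,0],[0,0,0.016,0,0,0],[0,0,0.019,0,0,0],[0,0,0.022,0,0,0],[0,0,0.025,0,0,0],[0,0,0.025,0,0,0]],
])

```text
clock: 6.52
tool_pos: [0.4875, 0.0356, 0.2628]
orientation: [180.0, 0.1, 5.0]
force: [-0.5, -0.1, -2.8]
opening: 0.0275
gripper_force: 30.0
```

Scaled: 2.4 cm is 0.024, 2.2 cm is 0.022.

send_rows([
  [[0,0,0.004,0,0,0],[0,0,0.008,0,0,0],[0,0,0.012,0,0,0],[0,0,0.016,0,0,0],[0,0,0.019,0,0,0],[0,0,0.022,0,0,0],[0,0,0.024,0,0,0],[0,0,0.024,0,0,0]],
])

```text
clock: 7.18
tool_pos: [0.4875, 0.0356, 0.239]
orientation: [180.0, 0.0, 5.0]
force: [0.2, 0.5, -2.4]
opening: 0.0275
gripper_force: 30.0
```

Scaled: 0.7 cm is 0.007, 0.65 cm is 0.0065.

send_rows([
  [[0,0,0.002,0,0,0],[0,0,0.004,0,0,0],[0,0,0.005,0,0,0],[0,0,0.006,0,0,0],[0,0,0.0065,0,0,0],[0,0,0.007,0,0,0],[0,0,0.007,0,0,0]],
])

```text
clock: 7.77
tool_pos: [0.488, 0.0356, 0.2335]
orientation: [180.0, -0.1, 5.1]
force: [-3.0, -0.8, 4.9]
opening: 0.0278
gripper_force: 30.0
```

send_rows([
  [[0,0,0,0,0,0],[0,0,0,0,0,0],[0,0,0,0,0,0],[0,0,0,0,0,0],[0,0,0,0,0,0],[0,0,0,0,0,0],[0,0,0,0,0,0],[0,0,0,0,0,0]],
], fingers=1)

```text
clock: 8.43
tool_pos: [0.4878, 0.0357, 0.2325]
orientation: [180.0, 0.0, 5.0]
force: [-0.9, -0.2, -0.3]
opening: 0.0755
gripper_force: 0.0
```

Scaled: -11 cm is -0.11, -10 cm is -0.1.

send_rows([
  [[0,0,-0.01,0,0,0],[0,0,-0.04,0,0,0],[0,0,-0.075,0,0,0],[0,0,-0.1,0,0,0],[-0.02,0.02,-0.11,0,0,0],[-0.04,0.05,-0.11,0,0,0],[-0.05,0.08,-0.11,0,0,0],[-0.05,0.085,-0.11,0,0,0]],
])

```text
clock: 9.1
tool_pos: [0.4438, -0.0561, 0.3444]
orientation: [180.0, -0.1, 5.0]
force: [-1.0, 0.1, 0.2]
opening: 0.0874
gripper_force: 0.0
```

send_rows([
  [[0,0,0,0,0,0],[0,0,0,0,0,0],[0,0,0,0,0,0]],
])

```text
clock: 9.35
tool_pos: [0.4457, -0.053, 0.3428]
orientation: [-180.0, -0.0, 5.0]
force: [0.0, 0.1, -0.4]
opening: 0.0878
gripper_force: 0.0
```

Run:
```python
from h import *
import pickle
o=ctrl.get_obs();print(o['force'],o['tool_pos'],o['orientation'])
a=snap('scene');w=snap('wrist');pickle.dump((a,w),open('s6.pkl','wb'))
A=cv2.cvtColor(a['img'],4)[110:240,210:310];W=cv2.cvtColor(w['img'],4)
cv2.imwrite('pics/c6.png',np.hstack([cv2.resize(A,(290,377),interpolation=2),cv2.resize(W,(503,377),interpolation=2)]))
pd=(.4800,-.143);print(proj(w,(*pd,.21)),proj(a,(.4876,.0364,.155)))
```

```text
[ 0.03601748  0.05784665 -0.41948964] [ 0.44566971 -0.05298238  0.34277506] [-1.79994042e+02 -7.39398248e-03  5.04505213e+00]
[362.56186184 155.39177454] [281.29479689 185.05941045]
```

View pics/c6.png

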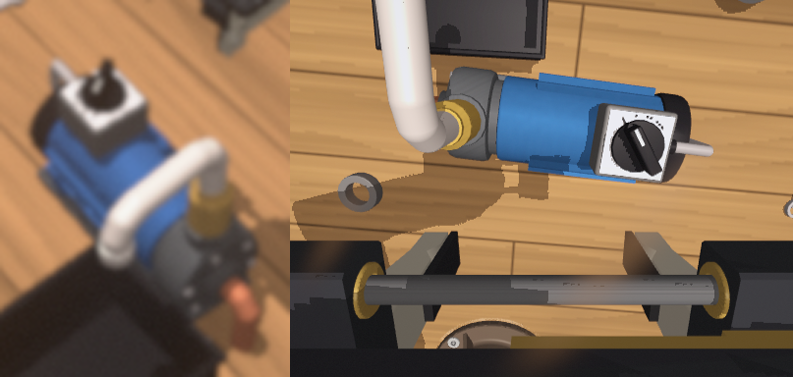

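Run:
```python
from h import *
import pickle
a,s=pickle.load(open('s6.pkl','rb'));h=cv2.cvtColor(s['img'],cv2.COLOR_RGB2HSV)
x0,y0,x1,y1=300,90,400,200
w=((h[...,1]<40)&(h[...,2]>150)).astype(np.uint8);k=np.zeros_like(w);k[y0:y1,x0:x1]=w[y0:y1,x0:x1]
cs,_=cv2.findContours(k,cv2.RETR_EXTERNAL,cv2.CHAIN_APPROX_NONE);c=max(cs,key=cv2.contourArea)
hull=cv2.convexHull(c);q=np.array([onplane(s,*p[0],.175)[:2] for p in hull],np.float32)*1000
r=cv2.minAreaRect(q);print('box',r)
d=(h[...,2]<60).astype(np.uint8);k=np.zeros_like(d);fill=cv2.fillConvexPoly(np.zeros_like(d),hull,1);k=d&fill
n,l,st,ce=cv2.connectedComponentsWithStats(k);i=1+np.argmax(st[1:,4]);print(st[i],ce[i],onplane(s,*ce[i],.184))
m=l==i;
for rr in range(112,182,2):print(rr,''.join('%x'%min(15,h[rr,cc,2]//16) for cc in range(318,392)))
```

```text
box ((481.2323913574219, -143.26416015625), (67.26730346679688, 65.9827651977539), 87.74436950683594)
[ 327  123   51   56 1082] [350.31515712 152.48521257] [ 0.47755161 -0.13968269  0.184     ]
112 3335789aeffffffedcbabbbbaa999999999988888888877766655544556889512222222222
114 333578a9fffffffffffffffffffffffddcababbbba99999999988888888877766655443333
116 334689abfffffffffffffffffffffffffeceffffffffffeedcbbabaaa99999999988888888
118 335789afffffffffffffeefffffffffff869ffffffffe35bfeeeffffffffffddba9999aaa9
120 34679a8fffffffffffff75effffffffffffffffffffffbaf747dffffffffffffffffffffff
122 34689acfffffffffffffa45efffffeee95333355556ceeefffffffeeeffffffffffffffffe
124 357899fffffffffffffff845ee9912334455555555444436ceeeffa45dfffffffffffffffc
126 4679a9fffffffffffffffa3111144321233445455444444444437effe64affffffffffffe9
128 4689adffffffffffffea31111144442111111124444444444444446cedcdaaffffffffffd8
130 578a9fffffffffefa6111211112111111113234334444444444444444ceb55dffffffffe98
132 689abfffffffeea5112221101111111249cea4443344444444444444444cfbfffffffffd86
134 789aeffffffaaa312212221111011233
[... 1159 characters left out ...]
fffffa733333333333333333311111111111233333333333333cffffed8633333333
166 ffffffffffffe943333333333333331111111111011123333333333334effee98433333333
168 ffffffffffffffaa6333333333333333111111111111223333333333334effd86333333344
170 ffefffffffffffffff733333333333333311111111111233333333333334ee984333334444
172 ffffffffeeeeeeeeeeeeb8433333333331111111111111233333333333334e873333444444
174 fffffffffffffffffffffffedd9734333331212558b9211223333333344699843344444444
176 eeeeeeeeffffffefffffffffffffffffffffffefeeeeeb62233333357beee8734444444444
178 7778888888667acceeeeeeeeffeeeeeeeeeeeeeeeeefffed95355bbeeeeea8444444444446
180 ccccbb99898878777777888888889bcddeeeeeeeeeeeeeeeeeeeeeeeeeee8744444444469c
```

```bash
python3 -c "
from h import *
print(mv((.4811,-.1434,.25),35.1))"
```

```text
(array([2.73, 9.34, 9.25]), array([-0.e+00,  2.e-02, -3.e+01]))
```

Scaled: 9.3 cm is 0.093, 9.2 cm is 0.092, -30 degrees is -0.1667.

send_rows([
  [[0.005,0.015,0,0,0,-0.0278],[0.013,0.04,0.01,0,0,-0.0611],[0.02,0.065,0.03,0,0,-0.0944],[0.025,0.085,0.05,0,0,-0.1278],[0.027,0.093,0.075,0,0,-0.1556],[0.027,0.093,0.092,0,0,-0.1667],[0.027,0.093,0.092,0,0,-0.1667],[0.027,0.093,0.092,0,0,-0.1667]],
])

```text
clock: 10.12
tool_pos: [0.4804, -0.1434, 0.2501]
orientation: [-179.9, 0.1, 35.0]
force: [0.6, -0.3, 0.9]
opening: 0.0873
gripper_force: 0.0
```

send_rows([
  [[0,0,0,0,0,0],[0,0,0,0,0,0],[0,0,0,0,0,0]],
])

```text
clock: 10.37
tool_pos: [0.4812, -0.1432, 0.252]
orientation: [179.9, -0.1, 35.1]
force: [-0.2, -0.6, 1.0]
opening: 0.0876
gripper_force: 0.0
```

Run:
```python
from h import *
import pickle
print(mv((.4811,-.1434,.1885),35.1),ctrl.get_obs()['tool_pos'])
s=snap('wrist','w7.png');print(proj(s,(.4811,-.1434,.21)))
```

```text
(array([-0.03, -0.  ,  6.35]), array([ 0.08, -0.11, -0.04])) [ 0.48121725 -0.1432432   0.25196658]
[256.60418097 223.54311948]
```

View pics/w7.png

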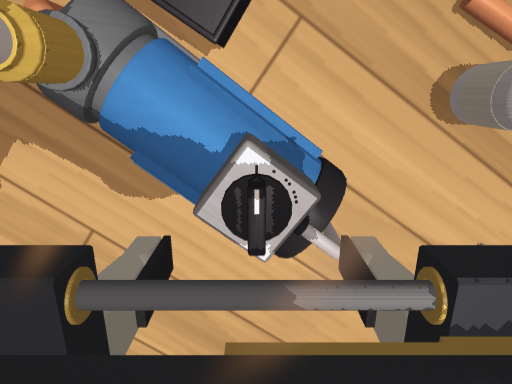

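Scaled: 6.3 cm is 0.063, 6 cm is 0.06.

send_rows([
  [[0,0,0.01,0,0,0],[0,0,0.025,0,0,0],[0,0,0.04,0,0,0],[0,0,0.052,0,0,0],[0,0,0.06,0,0,0],[0,0,0.063,0,0,0],[0,0,0.063,0,0,0]],
])

```text
clock: 11.0
tool_pos: [0.4802, -0.1437, 0.1869]
orientation: [-180.0, 0.1, 35.0]
force: [0.1, 0.8, -0.0]
opening: 0.0876
gripper_force: 0.0
```

send_rows([
  [[0,0,0,0,0,0],[0,0,0,0,0,0],[0,0,0,0,0,0],[0,0,0,0,0,0],[0,0,0,0,0,0],[0,0,0,0,0,0],[0,0,0,0,0,0],[0,0,0,0,0,0]],
], fingers=0)

```text
clock: 11.67
tool_pos: [0.4805, -0.1437, 0.1876]
orientation: [180.0, -0.0, 35.0]
force: [0.3, 0.7, 1.3]
opening: 0.0398
gripper_force: 0.0
```

send_rows([
  [[0,0,0,0,0,0],[0,0,0,0,0,0],[0,0,0,0,0,0],[0,0,0,0,0,0],[0,0,0,0,0,0],[0,0,0,0,0,0],[0,0,0,0,0,0],[0,0,0,0,0,0]],
])

```text
clock: 12.33
tool_pos: [0.4809, -0.1442, 0.1876]
orientation: [179.9, -0.0, 35.0]
force: [2.3, -4.9, -2.8]
opening: 0.0118
gripper_force: 30.0
```

Scaled: 40 degrees is 0.2222.

send_rows([
  [[0,0,0,0,0,0.0111],[0,0,0,0,0,0.0389],[0,0,0,0,0,0.0722],[0,0,0,0,0,0.1056],[0,0,0,0,0,0.1389],[0,0,0,0,0,0.1722],[0,0,0,0,0,0.2056],[0,0,0,0,0,0.2222]],
])

```text
clock: 13.0
tool_pos: [0.4809, -0.1443, 0.1876]
orientation: [179.9, -0.0, -5.3]
force: [2.7, -5.7, -2.7]
opening: 0.0118
gripper_force: 30.0
```

Scaled: 34.5 degrees is 0.1917.

send_rows([
  [[0,0,0,0,0,0.0222],[0,0,0,0,0,0.05],[0,0,0,0,0,0.0778],[0,0,0,0,0,0.1056],[0,0,0,0,0,0.1333],[0,0,0,0,0,0.1611],[0,0,0,0,0,0.1833],[0,0,0,0,0,0.1917]],
])

```text
clock: 13.67
tool_pos: [0.4809, -0.1444, 0.1876]
orientation: [180.0, -0.1, -39.7]
force: [2.8, -6.5, -2.7]
opening: 0.0118
gripper_force: 30.0
```

send_rows([
  [[0,0,0,0,0,0],[0,0,0,0,0,0],[0,0,0,0,0,0],[0,0,0,0,0,0],[0,0,0,0,0,0],[0,0,0,0,0,0]],
])

```text
clock: 14.17
tool_pos: [0.4809, -0.1444, 0.1876]
orientation: [180.0, -0.1, -39.4]
force: [2.6, -6.4, -3.6]
opening: 0.0119
gripper_force: 30.0
```

Run:
```python
from h import *
o=ctrl.get_obs();print(o['moment'],o['force'],o['orientation'],o['qvel'].round(2))
w=snap('wrist');a=snap('scene');W=cv2.cvtColor(w['img'],4)[130:330,150:370];A=cv2.cvtColor(a['img'],4)[110:240,210:310]
cv2.imwrite('pics/c8.png',np.hstack([cv2.resize(W,(495,450),interpolation=2),cv2.resize(A,(300,450),interpolation=2)]))
```

```text
[-2.24949425 -0.98880511  0.18290417] [ 2.64448361 -6.35270488 -3.59996884] [ 1.79959056e+02 -6.63096129e-02 -3.94272143e+01] [-0.03  0.07 -0.02 -0.04 -0.03  0.05]
```

View pics/c8.png

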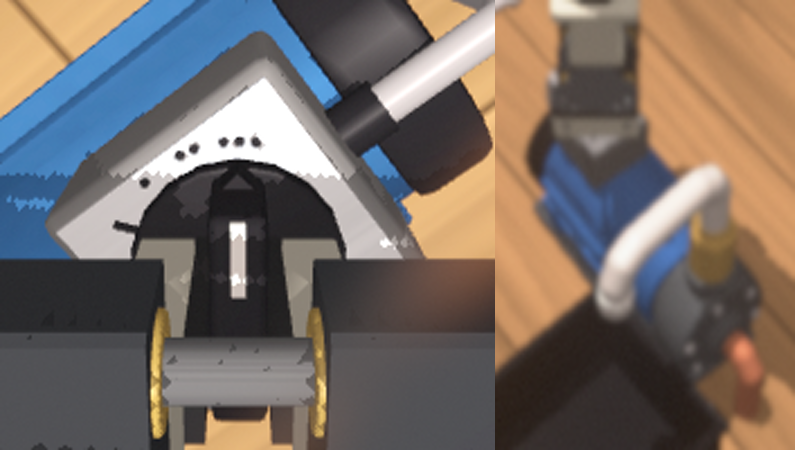

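```bash
python3 -c "
from h import *
print(ctrl.close_job(), ctrl.get_obs()['clock'])"
```

```text
the job is handed in; nothing more can be done
the job is handed in; nothing more can be done
```

The spout is fully home on the outlet with its mouth over the tub, and the switch was held at about 1.30 rad (third position, measured from the gripper's turn) when I handed the job in about 14 s in; no verdict came back.

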